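# Fit the line gauge and hold the punch guide in the corner of a stamping jig

### The job

Take the red-handled gauge blade out of the wooden stand and push it fully down into the slot of the steel stamping jig, then let it go. Then set the brass punch guide flat on the jig's bed and press it into the corner so that it bears firmly and squarely on the blade and the side fence at once; finish while still gripping its post and pressing it there, ready for the hammer blow. Leave the blue blade and everything else on the bench where it is.

Things in the scene. Friction and masses are not known exactly. Their poses are not given: they have to be found in the camera images.
- jig: Fixed stamping jig: dark steel bed 160 (x) by 150 (y) by 12 mm with 20 mm high fences. Origin: centre of the bed's underside, z up. In its frame, mm: gauge slot along y, x 46.5 to 53.5, y -47 to 47, floor = bed top (z 12), walls end at z 32. Behind it the back fence (x 53.5 to 65.5); in front only a lip at the -y end (x 36.5 to 46.5, y -55 to -36) and the side fence at the +y end.
- side_fence: The jig's aluminium side fence, fixed, part of the jig and with the same origin and axes: jig x -45 to 46.5, y 30 to 55, z 12 to 32 mm. Its working face is at y = 30 and looks to jig -y.
- slot_floor (a point): Centre of the slot's floor on the jig, on the bed top; jig axes (x across the slot, y along it, z up). Between lip and side fence (jig y -36 to 30 mm) the slot is open in front: a blade standing in it shows its face to -x and is the corner's second fence.
- corner (a point): The corner on the bed top where the side fence's face (jig y = 30 mm) meets the front face of a blade lying back against the back fence (jig x = 48.5 mm); jig axes. The guide's home centre is 22 mm towards -x and 22 mm towards -y of it. Held there, the guide's post has room for fingers on its +y and -y sides (jig axes), not between post and blade grip. A blade let go in the slot may lean up to 0.15 rad; the guide pushes it upright.
- red_blade_center (a point): Centre of the red-handled gauge blade to use, 29 mm above its lower edge. Steel, 5 thick (x) by 90 mm wide (y), its lowest 4 mm thinned to 3 by 86; red grip 12 (x) by 34 (y) mm, centred, from 34 to 58 mm above the lower edge (the top). 130 g, both sides alike, z up. Stands upright in a slot of the wooden stand, lower edge 6 mm above the table. Home: lower edge on the jig slot's floor.
- red_blade: The same red-handled blade; origin at the middle of its lower edge.
- blue_blade_center (a point): Same point of the spare blade with the blue grip, same size, in the stand's other slot, 70 mm away across the blades. To be left where it is.
- gauge_stand: Fixed wooden stand 130 (x) by 120 (y) by 26 mm, origin at the centre of its underside; two slots along y at x = -35 and +35 mm, 8 mm wide, 95 mm long, 20 mm deep.
- guide_center (a point): Centre of the punch guide, 33 mm above its underside. Brass base 44 by 44 by 22 mm high; centred on it a square aluminium post 26 by 26 mm, 22 to 66 mm above the underside, to be gripped above fence height; an 8 mm punch stands 12 mm out of its top. x, y square to the sides, z up; any of the four ways round. 250 to 420 g. Base oiled, friction low. Starts upright.
- guide: The same punch guide; origin at the centre of its underside.
- punch_box: Open blue plastic box 46 by 46 by 62 mm, loose; leave alone. Origin under its centre.
- lidded_box: Lidded blue plastic box 49 by 49 by 56 mm, loose; leave alone. Origin under its centre.
- hammer: Hammer with a dark wooden handle lying on the table to the left; leave alone.
- loose_punch: Steel punch 65 by 10 by 10 mm lying on the table nearer the robot; leave alone. Origin under its centre.
There are look-alikes about, which are no part of the job. There is more than one size of the guide; the job needs the smallest.

How it is judged:
By the outcome, as a careful person would: the job done as asked, in the order asked, and still so for the second after the job is handed in, while the arm keeps its last pose, push and grip.
It also fails if it takes over 72 s, if anything falls off the work surface, if the arm or the gripper's body presses on something with over 40 N, if the wrist force passes 120 N, or if a joint passes its speed limit or range.

### The arm

A 6-joint arm with a two-finger parallel gripper is mounted at the origin on the work surface. World frame = base frame: x ahead of the robot, y to its left, z up, the work surface at z = 0. Lengths are in m, angles in rad, forces in N, time in s.
With the tool pointing down it reaches from about 0.275 to 0.875 m from the base axis. Payload 12.5 kg.
Tool frame: the origin (TCP) lies midway between the tips of the shut fingers; the grasp point (between the pads) lies 19 mm behind it (ctrl.tcp_to_grasp is the distance from the TCP to the grasp point, in m); z points along the fingers, y is the line along which they close (so a half turn about z gives the same grasp; the last joint's range is limited). The gripper opens to 85 mm and grips with 20 to 120 N. Pads are 22 mm wide; open, the fingers measure 114 mm over their backs; the gripper's body (76 mm by 85 mm) begins 54 mm behind the grasp point. The pads swing forward as they close: fully open they stand 13 mm farther back than shut.
Start: joints at [1.112, 0.351, 1.652, -0, 1.139, -0.085], TCP at [0.201, 0.512, 0.198] pointing down, gripper open.
Joint ranges: [-2.75, 2.75], [-0.79, 2.1], [0.01, 2.65], [-1.57, 4.71], [0.07, 3.14], [-2.87, 2.87]. Speed limits (rad/s): [2.22, 2.22, 2.79, 3.14, 3.14, 3.14].

### API

Orientations are given as a 3x3 rotation matrix whose columns are the frame's x, y, z axes.
In Python, from bench import ctrl gives the robot as it stands. The module is installed in compiled form; this text tells all that it offers.
- The arm moves only by the tool apply_moves, never from a script. Its argument "targets" is a list of rows, each an object of numbers: "fingers": the closure, from -1 (fully open) to 1 (shut); "dx", "dy", "dz": the shift along the world's x, y, z in m; "spin": the turn about the world's z in degrees. In form: [{"fingers": .., "dx": .., "dy": .., "dz": .., "spin": ..}, ...]. A call has 1 to 8 rows; each row shifts and turns the commanded pose from where the row before left it; what a row does not reach is not made up. A row lasts 1/12 s, in which the tool goes at most 41.7 mm and 7.16 degrees, less where a joint would pass 70% of its speed; a pose out of reach is approached as far as the arm can. A call with a gripper value outside its range is refused whole. The fingers move at their own pace and stop on an object; the grip force is fixed at half the most. Time passes only in rows, so rows that do not move let the fingers close. It gives the time, the measured TCP pose, the force, the opening and the grip force at its end, in the units of the state.
- ctrl.get_state(): the state, without advancing time (a new reading comes with each control period).
- ctrl.grab_frame(name): name is "side" or "top"; returns the picture (480x640x3 uint8, blue, green, red); there is no depth.
- ctrl.calibration(name): a dict with "fovy" (degrees; the focal length in pixels is half the picture's height over the tangent of half this angle, whatever the lens; pixels are square), "cx", "cy" (the principal point, pixels), "rvec" (rotation vector, rad) and "tvec" (3), from world to camera coordinates, as OpenCV has them. Camera axes: x right, y down, z forward; pixel columns grow to the right and rows downward; lengths in m; the calibration is good to about 2 mm. A picture is of the moment at which its call begins. calibration takes no time and is no camera call.
- ctrl.hand_in(): hands the job in; it is judged then, once.
The state is a dict: "time": time; "joint_pos": joint angles; "joint_velocities": joint speeds; "effort": joint torques, N m; "eef_pos": TCP position; "ee_rot": TCP orientation; "ft_force": force on the tool from outside, world axes, zero at the start; "wrist_torque": the same for the moment, N m; "width": finger opening in m; "grasp_force": force on a finger pad.
Only numpy, scipy, OpenCV 4.12 (cv2) and the standard library are available. Lean on these libraries where they do the work, as an engineer would, in place of code of your own. Each camera call takes 0.05 s, during which the arm holds its last target. There are 200 camera calls.

## Working session

There is one attempt and no reset: what is moved stays moved. The work goes in short steps, Python scripts to look and compute and a tool call to move; the robot and the scene stay as the last step left them, time stands still between calls to the robot, and variables do not carry over. Pictures are saved under pics/ and viewed, at most 10 in all, crops included, and the job is handed in when it is done.

Besides the shell and the picture viewer there is one more tool, called after "Request:" by a JSON object that holds its "method" and its "body", one argument or row to a line. apply_moves: Moves the arm, as the interface text tells. Its arguments: {"type":"object","properties":{"targets":{"type":"array"}},"required":["targets"]}

```bash
mkdir -p pics
cat > h.py <<'E'
import numpy as np, cv2
from bench import ctrl
def cam(n):
    c=ctrl.calibration(n); f=240/np.tan(np.radians(c["fovy"])/2)
    R=cv2.Rodrigues(np.array(c["rvec"],float))[0]; t=np.array(c["tvec"],float).ravel()
    return f,c["cx"],c["cy"],R,t,c
def ray(n,u,v):
    f,cx,cy,R,t,_=cam(n); return -R.T@t, R.T@np.array([(u-cx)/f,(v-cy)/f,1])
def plane(n,u,v,z):
    o,d=ray(n,u,v); return o+d*(z-o[2])/d[2]
def proj(n,p):
    f,cx,cy,R,t,_=cam(n); q=R@np.array(p,float)+t; return np.array([cx+f*q[0]/q[2],cy+f*q[1]/q[2]])
def two(a,b):
    A=[];B=[]
    M=np.zeros((3,3));s=np.zeros(3)
    for n,p in (("side",a),("top",b)):
        o,d=ray(n,*p);d=d/np.linalg.norm(d);P=np.eye(3)-np.outer(d,d);M+=P;s+=P@o
    return np.linalg.solve(M,s)
E
python3 - <<'E'
from h import *
for n in("side","top"):
    cv2.imwrite(f"pics/{n}0.png",ctrl.grab_frame(n)); print(ctrl.calibration(n), ray(n,320,240))
print(ctrl.get_state())
E
```

```text
{'fovy': 50.66365373639714, 'cx': 318.57485484989786, 'cy': 243.76593130062872, 'rvec': array([ 2.20338289, -0.81561651,  0.35949132]), 'tvec': array([-0.40871798,  0.35278881,  0.74363415])} (array([ 0.10985242, -0.49443762,  0.76678939]), array([ 0.48438392,  0.55450309, -0.67672862]))
{'fovy': 44.68383107043683, 'cx': 319.6721843577723, 'cy': 243.59817108415223, 'rvec': array([ 2.1580443 , -2.16452749,  0.10517816]), 'tvec': array([0.06940463, 0.60413709, 1.2873011 ])} (array([0.46267688, 0.05427512, 1.3453353 ]), array([ 0.11343387,  0.00950421, -0.99351935]))
{'time': 0.1, 'joint_pos': array([ 1.11237472e+00,  3.51177900e-01,  1.65236768e+00,  2.11992134e-05,
        1.13906214e+00, -8.46046908e-02]), 'joint_velocities': array([ 3.89056420e-04, -2.19971343e-03, -2.48386001e-03, -8.24202884e-04,
        8.53629987e-05,  5.81937057e-04]), 'effort': array([-1.00874808e-03, -5.06836438e+01, -2.91873461e+01, -9.13244230e-05,
        2.58534390e-03,  8.56344627e-06]), 'eef_pos': array([0.20067312, 0.51173509, 0.19741182]), 'ee_rot': array([[-9.30937034e-01,  3.65179436e-01, -4.66467552e-04],
       [ 3.65179719e-01,  9.30936604e-01, -9.01744157e-04],
       [ 1.04953296e-04, -1.00981152e-03, -9.99999485e-01]]), 'ft_force': array([ 0.30303017,  0.1578826 , -0.11231482]), 'wrist_torque': array([-0.0936979 , -0.02889416,  0.00765359]), 'grasp_force': 0.0, 'width': 0.08554916667550136}
```

View pics/side0.png

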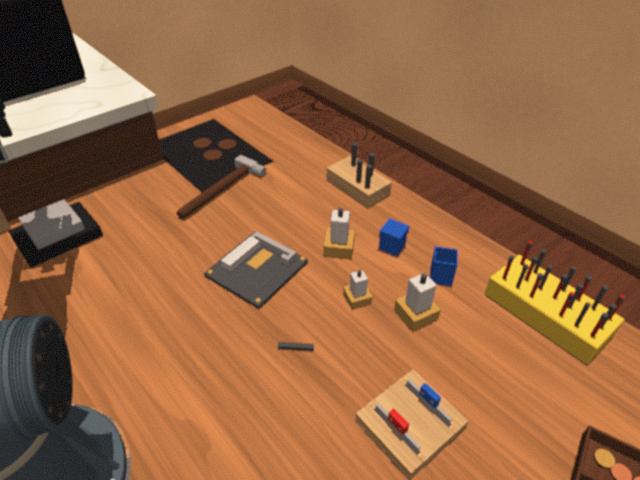

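View pics/top0.png

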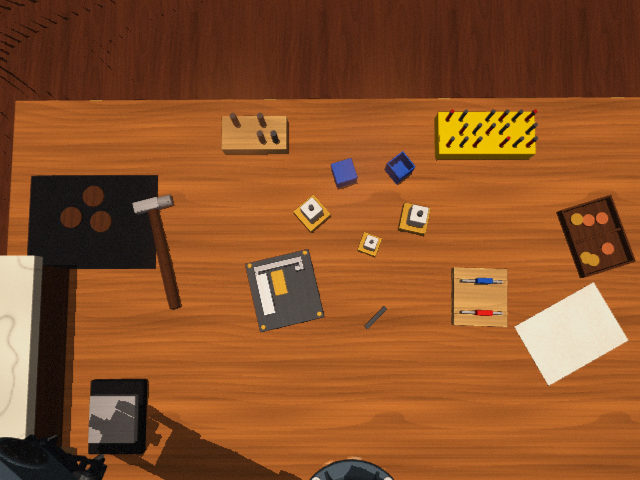

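The side view shows the jig (255,268), guides at (340,233), (417,300) and (358,289), and the stand with the red blade at (398,420) and the blue at (430,394). In the top view the jig is at (285,290), the red blade at (485,313) and the blue at (485,281).
Guide candidates in the top view are (312,212), (415,217) and (370,243). The one at (370,243) is the smallest, so it fits. I'll confirm it in an enlarged crop.

Run:
```python
from h import *
s=cv2.imread("pics/side0.png");t=cv2.imread("pics/top0.png")
def cr(im,x,y,w,h): return cv2.resize(im[y:y+h,x:x+w],(400,300),interpolation=cv2.INTER_CUBIC)
m=np.vstack([np.hstack([cr(t,232,235,120,90)*1,cr(t,340,195,100,75)]),np.hstack([cr(t,435,255,100,75),cr(s,330,240,120,90)])])
cv2.imwrite("pics/m0.png",m)
def cont(im,mask,z,n,lab,amin=15):
    for c in cv2.findContours(mask.astype(np.uint8),cv2.RETR_EXTERNAL,cv2.CHAIN_APPROX_NONE)[0]:
        if cv2.contourArea(c)<amin: continue
        r=cv2.minAreaRect(c); b=cv2.boxPoints(r)
        print(n,lab,np.round(r[0],1),np.round(r[1],1),round(r[2],1),"->",np.round(plane(n,*r[0],z),4),"corners",[list(np.round(plane(n,*p,z)[:2],4)) for p in b])
for n,im in(("side",s),("top",t)):
    h=cv2.cvtColor(im,cv2.COLOR_BGR2HSV);H,S,V=cv2.split(h); 
    red=((H<5)|(H>174))&(S>190)&(V>110); blue=(H>105)&(H<125)&(S>150)&(V>90)
    roi=np.zeros_like(red); 
    roi[(slice(380,460),slice(350,470)) if n=="side" else (slice(265,330),slice(450,510))]=1
    cont(im,red&roi,.064,n,"red");cont(im,blue&roi,.064,n,"blue")
    g=(S<60)&(V>150); roi[:]=0
    roi[(slice(260,310),slice(335,385)) if n=="side" else (slice(225,260),slice(350,390))]=1
    cont(im,g&roi,.066,n,"post",10)
    if n=="top":
        roi[:]=0; roi[240:340,235:335]=1
        jig=(((S<90))&roi).astype(np.uint8); cont(im,cv2.morphologyEx(jig,cv2.MORPH_CLOSE,np.ones((5,5))),.012,n,"jig",500)
        cont(im,g&roi,.032,n,"fence",40)
        roi[:]=0; roi[225:262,352:388]=1
        cont(im,(H>12)&(H<28)&(S>180)&(V>150)&roi.astype(bool),.022,n,"brass")
```

```text
side red [397.8 420.8] [23.3  9.9] 45.0 -> [ 0.442  -0.2923  0.064 ] corners [[np.float64(0.4342), np.float64(-0.2757)], [np.float64(0.4505), np.float64(-0.2747)], [np.float64(0.4496), np.float64(-0.3086)], [np.float64(0.4337), np.float64(-0.3092)]]
side blue [430.8 393.3] [21.2  6.4] 45.0 -> [ 0.5142 -0.2945  0.064 ] corners [[np.float64(0.5097), np.float64(-0.2787)], [np.float64(0.5212), np.float64(-0.278)], [np.float64(0.5186), np.float64(-0.3101)], [np.float64(0.5075), np.float64(-0.3105)]]
side post [358.5 276.4] [10.4 13.6] 74.1 -> [ 0.6002 -0.0448  0.066 ] corners [[np.float64(0.5944), np.float64(-0.029)], [np.float64(0.6203), np.float64(-0.0381)], [np.float64(0.606), np.float64(-0.0605)], [np.float64(0.5806), np.float64(-0.0513)]]
top red [484.5 312.5] [ 5. 15.] 90.0 -> [ 0.4491 -0.2905  0.064 ] corners [[np.float64(0.4546), np.float64(-0.2745)], [np.float64(0.4545), np.float64(-0.307)], [np.float64(0.4437), np.float64(-0.3066)], [np.float64(0.4438), np.float64(-0.2741)]]
top blue [484.5 280. ] [ 4. 15.] 90.0 -> [ 0.5197 -0.2928  0.064 ] corners [[np.float64(0.5241), np.float
[... 419 characters left out ...]
5.4] 76.8 -> [0.5002 0.1494 0.012 ] corners [[np.float64(0.5607), np.float64(0.2409)], [np.float64(0.5947), np.float64(0.095)], [np.float64(0.4404), np.float64(0.0589)], [np.float64(0.4071), np.float64(0.203)]]
top fence [282.  285.4] [48.9 48.7] 76.8 -> [0.5104 0.1525 0.032 ] corners [[np.float64(0.5516), np.float64(0.2188)], [np.float64(0.5765), np.float64(0.1118)], [np.float64(0.4695), np.float64(0.0866)], [np.float64(0.445), np.float64(0.1927)]]
top brass [369.5 243. ] [36. 35.] 90.0 -> [ 0.6065 -0.0458  0.022 ] corners [[np.float64(0.648), np.float64(-0.0063)], [np.float64(0.6477), np.float64(-0.0862)], [np.float64(0.5653), np.float64(-0.085)], [np.float64(0.5655), np.float64(-0.0056)]]
```

View pics/m0.png

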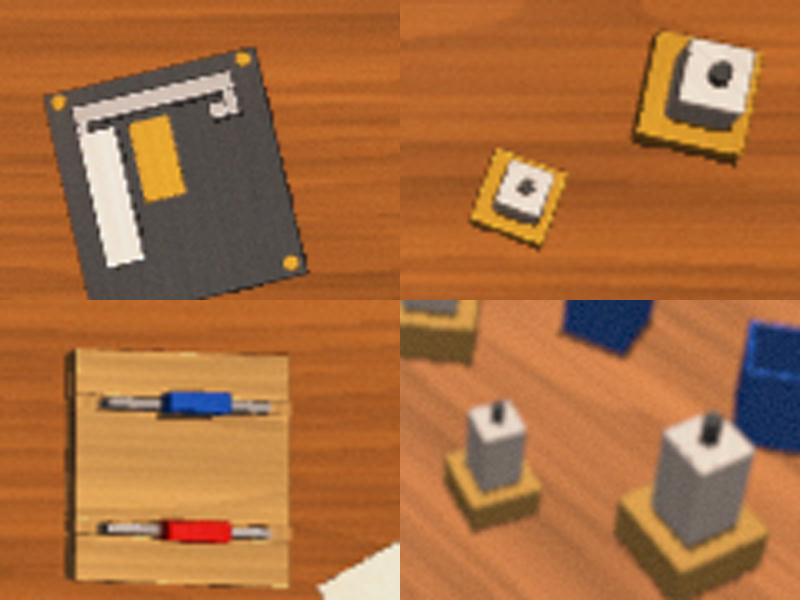

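The top-view crop confirms the smallest guide at (370,243), with the bigger look-alike at (415,217) beside it. It also shows the jig fences and lip, and the red blade in the lower slot (485,313). The larger guide at (312,212) is not the target. I'm starting the moves.

Request:
{"method": "apply_moves", "body": {
  "targets": [
    {"fingers": -0.3, "dx": 0.01, "dy": -0.0335, "dz": 0, "spin": -3},
    {"fingers": -0.3, "dx": 0.01, "dy": -0.0335, "dz": 0, "spin": -3},
    {"fingers": -0.3, "dx": 0.01, "dy": -0.0335, "dz": 0, "spin": -3},
    {"fingers": -0.3, "dx": 0.01, "dy": -0.0335, "dz": 0, "spin": -3},
    {"fingers": -0.3, "dx": 0.01, "dy": -0.0335, "dz": 0, "spin": -3},
    {"fingers": -0.3, "dx": 0.01, "dy": -0.0335, "dz": 0, "spin": -3},
    {"fingers": -0.3, "dx": 0.01, "dy": -0.0335, "dz": 0, "spin": -3},
    {"fingers": -0.3, "dx": 0.01, "dy": -0.0335, "dz": 0, "spin": -3}
  ]
}}

```text
time: 0.77
eef_pos: [0.2807, 0.2424, 0.1978]
ee_rot: [[-0.7, 0.714, -0.0], [0.714, 0.7, -0.0], [-0.0, -0.0, -1.0]]
ft_force: [1.5, 1.0, 0.2]
width: 0.0555
grasp_force: 0.0
```

Request:
{"method": "apply_moves", "body": {
  "targets": [
    {"fingers": -0.3, "dx": 0.01, "dy": -0.0335, "dz": 0, "spin": -3},
    {"fingers": -0.3, "dx": 0.01, "dy": -0.0335, "dz": 0, "spin": -3},
    {"fingers": -0.3, "dx": 0.01, "dy": -0.0335, "dz": 0, "spin": -3},
    {"fingers": -0.3, "dx": 0.01, "dy": -0.0335, "dz": 0, "spin": -3},
    {"fingers": -0.3, "dx": 0.01, "dy": -0.0335, "dz": 0, "spin": -3},
    {"fingers": -0.3, "dx": 0.01, "dy": -0.0335, "dz": 0, "spin": -3},
    {"fingers": -0.3, "dx": 0.01, "dy": -0.0335, "dz": 0, "spin": -3},
    {"fingers": -0.3, "dx": 0.01, "dy": -0.0335, "dz": 0, "spin": -3}
  ]
}}

```text
time: 1.43
eef_pos: [0.3607, -0.0258, 0.1979]
ee_rot: [[-0.349, 0.937, 0.0], [0.937, 0.349, 0.0], [-0.0, 0.0, -1.0]]
ft_force: [0.4, -0.0, 0.2]
width: 0.0556
grasp_force: 0.0
```

Request:
{"method": "apply_moves", "body": {
  "targets": [
    {"fingers": -0.3, "dx": 0.01, "dy": -0.0335, "dz": 0, "spin": -3},
    {"fingers": -0.3, "dx": 0.01, "dy": -0.0335, "dz": 0, "spin": -3},
    {"fingers": -0.3, "dx": 0.01, "dy": -0.0335, "dz": 0, "spin": -3},
    {"fingers": -0.3, "dx": 0.01, "dy": -0.0335, "dz": -0.01, "spin": -3},
    {"fingers": -0.3, "dx": 0.01, "dy": -0.0335, "dz": -0.02, "spin": -3},
    {"fingers": -0.3, "dx": 0.01, "dy": -0.0335, "dz": -0.02, "spin": -3},
    {"fingers": -0.3, "dx": 0.01, "dy": -0.0335, "dz": -0.02, "spin": -3},
    {"fingers": -0.3, "dx": 0, "dy": 0, "dz": 0, "spin": 0}
  ]
}}

```text
time: 2.1
eef_pos: [0.4304, -0.2621, 0.1239]
ee_rot: [[0.013, 1.0, -0.004], [1.0, -0.013, 0.002], [0.002, -0.004, -1.0]]
ft_force: [-0.4, 1.3, -0.9]
width: 0.0558
grasp_force: 0.0
```

Request:
{"method": "apply_moves", "body": {
  "targets": [
    {"fingers": -0.3, "dx": 0.0085, "dy": -0.016, "dz": 0, "spin": -0.8},
    {"fingers": -0.3, "dx": 0.008, "dy": -0.016, "dz": 0, "spin": -0.8},
    {"fingers": -0.3, "dx": 0, "dy": 0, "dz": -0.03, "spin": 0},
    {"fingers": -0.3, "dx": 0, "dy": 0, "dz": -0.03, "spin": 0},
    {"fingers": -0.3, "dx": 0, "dy": 0, "dz": -0.022, "spin": 0},
    {"fingers": -0.3, "dx": 0, "dy": 0, "dz": -0.01, "spin": 0},
    {"fingers": -0.3, "dx": 0, "dy": 0, "dz": 0, "spin": 0},
    {"fingers": -0.3, "dx": 0, "dy": 0, "dz": 0, "spin": 0}
  ]
}}

```text
time: 2.77
eef_pos: [0.4475, -0.2905, 0.0364]
ee_rot: [[0.035, 0.999, -0.0], [0.999, -0.035, 0.0], [0.0, -0.0, -1.0]]
ft_force: [-0.2, 1.1, -0.1]
width: 0.0552
grasp_force: 0.0
```

Run:
```python
from h import *
s=ctrl.grab_frame("side"); t=ctrl.grab_frame("top")
m=np.hstack([cv2.resize(s[330:480,330:480],(400,400)),cv2.resize(t[255:335,440:520],(400,400))])
cv2.imwrite("pics/g.png",m); print(ctrl.get_state()["eef_pos"],ctrl.get_state()["ft_force"])
```

```text
[ 0.448089   -0.290973    0.03735216] [0.00163303 0.37351168 0.03643614]
```

View pics/g.png

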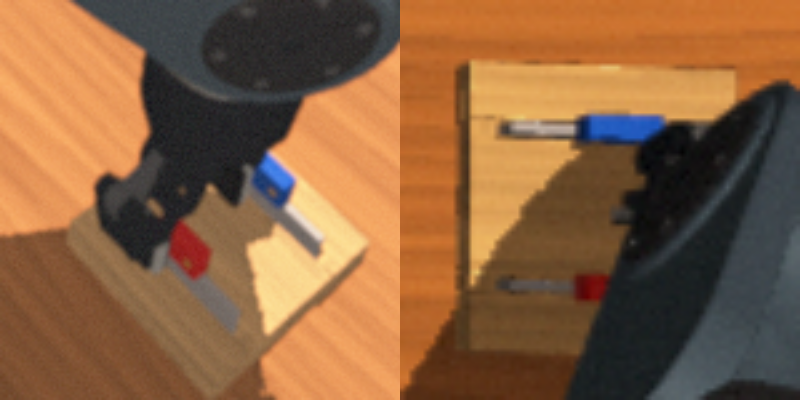

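The side crop shows the fingers on both sides of the red grip (190,250), with the blue blade clear of them. I'll close now.

Request:
{"method": "apply_moves", "body": {
  "targets": [
    {"fingers": 1, "dx": 0, "dy": 0, "dz": 0, "spin": 0},
    {"fingers": 1, "dx": 0, "dy": 0, "dz": 0, "spin": 0},
    {"fingers": 1, "dx": 0, "dy": 0, "dz": 0, "spin": 0},
    {"fingers": 1, "dx": 0, "dy": 0, "dz": 0, "spin": 0},
    {"fingers": 1, "dx": 0, "dy": 0, "dz": 0, "spin": 0},
    {"fingers": 1, "dx": 0, "dy": 0, "dz": 0, "spin": 0}
  ]
}}

```text
time: 3.37
eef_pos: [0.4473, -0.2905, 0.036]
ee_rot: [[0.035, 0.999, 0.0], [0.999, -0.035, -0.0], [-0.0, 0.0, -1.0]]
ft_force: [0.0, -0.9, -0.4]
width: -0.0
grasp_force: 0.0
```

Run:
```python
from h import *
s=ctrl.grab_frame("side"); t=ctrl.grab_frame("top")
m=np.hstack([cv2.resize(s[330:480,330:480],(400,400)),cv2.resize(t[255:335,440:520],(400,400))])
cv2.imwrite("pics/g2.png",m)
p=ctrl.get_state()["eef_pos"]; print(p,proj("side",p),proj("top",p),proj("side",p+[0,0,.019]))
```

```text
[ 0.44730083 -0.29047849  0.03590288] [397.24084698 426.86355575] [481.07969472 313.19578325] [398.63064534 420.71799015]
```

View pics/g2.png

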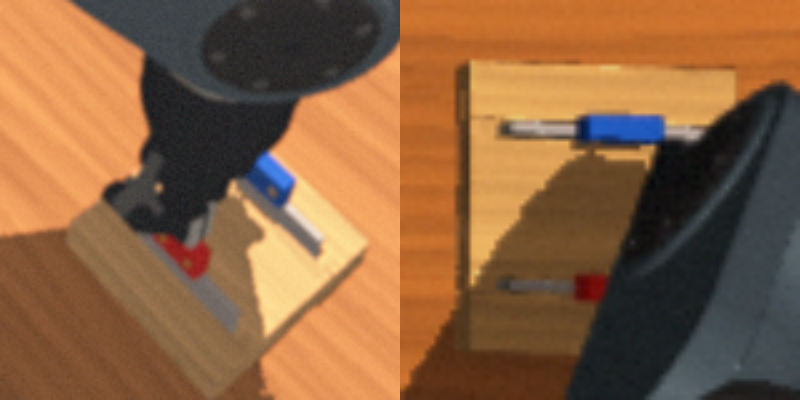

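Run:
```python
from h import *
s=ctrl.grab_frame("side")
g=cv2.imread("pics/g.png")
c=cv2.resize(s[370:450,350:450],(800,640),interpolation=cv2.INTER_CUBIC)[:600]
p=ctrl.get_state()["eef_pos"]
for dz,col in((0,(0,255,0)),(.02,(255,255,0)),(.04,(255,0,255))):
    q=(proj("side",p+[0,0,dz])-[350,370])*8; cv2.circle(c,tuple(int(v) for v in q),5,col,-1)
cv2.imwrite("pics/g3.png",c); print(ctrl.get_state()["joint_pos"])
```

```text
[-6.63285341e-01  5.46934801e-01  1.81779257e+00 -2.18724796e-05
  7.76893598e-01 -6.28041836e-01]
```

View pics/g3.png

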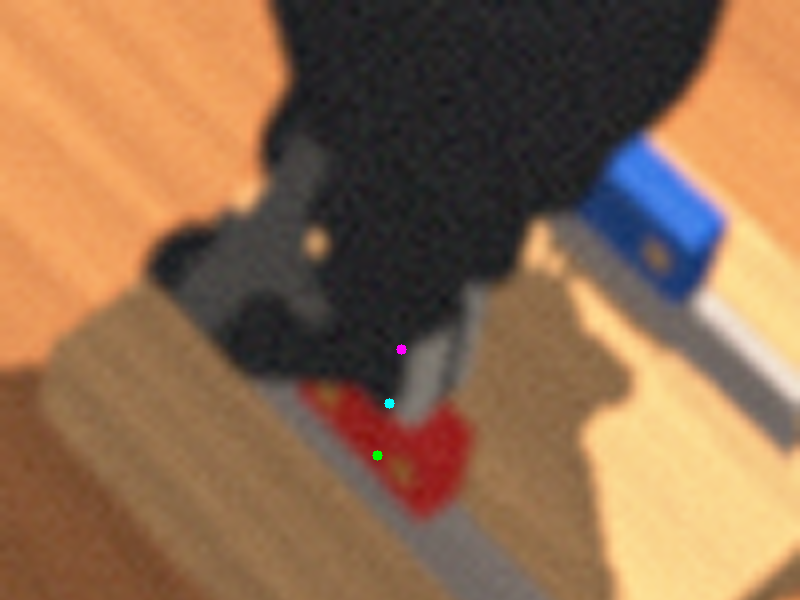

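Request:
{"method": "apply_moves", "body": {
  "targets": [
    {"fingers": 1, "dx": 0, "dy": 0, "dz": 0.01, "spin": 0},
    {"fingers": 1, "dx": 0, "dy": 0, "dz": 0.015, "spin": 0},
    {"fingers": 1, "dx": 0, "dy": 0, "dz": 0.015, "spin": 0},
    {"fingers": 1, "dx": 0, "dy": 0, "dz": 0, "spin": 0},
    {"fingers": 1, "dx": 0, "dy": 0, "dz": 0, "spin": 0}
  ]
}}

```text
time: 3.93
eef_pos: [0.4477, -0.2908, 0.0768]
ee_rot: [[0.035, 0.999, 0.001], [0.999, -0.035, -0.001], [-0.001, 0.001, -1.0]]
ft_force: [-0.5, -0.2, -0.3]
width: -0.0
grasp_force: 0.0
```

```bash
cat >> h.py <<'E'
def red(n,im=None):
    im=ctrl.grab_frame(n) if im is None else im
    H,S,V=cv2.split(cv2.cvtColor(im,cv2.COLOR_BGR2HSV))
    m=(((H<4)|(H>174))&(S>190)&(V>60)).astype(np.uint8)
    return [(np.round(cv2.minAreaRect(c)[0],1),cv2.boundingRect(c),cv2.contourArea(c)) for c in cv2.findContours(m,0,1)[0] if cv2.contourArea(c)>12]
E
python3 - <<'E'
from h import *
s=ctrl.grab_frame("side"); print(red("side",s),red("top"))
print(red("side",cv2.imread("pics/side0.png")))
c=cv2.resize(s[350:450,340:440],(600,600),interpolation=cv2.INTER_CUBIC)
p=ctrl.get_state()["eef_pos"]
q=(proj("side",p)-[340,350])*6; cv2.circle(c,tuple(int(v) for v in q),4,(0,255,0),-1)
cv2.imwrite("pics/g4.png",c); print(p,ctrl.get_state()["ft_force"])
E
```

```text
[(array([397.8, 421.3]), (390, 410, 18, 23), 174.5)] [(array([480.5, 312. ]), (475, 310, 12, 5), 39.5)]
[(array([397.8, 421.3]), (390, 410, 18, 24), 180.0), (array([596.6, 328.4]), (592, 321, 10, 15), 13.5)]
[ 0.44703476 -0.29028537  0.07555298] [-1.0580475  -0.18916523 -0.22437319]
```

View pics/g4.png

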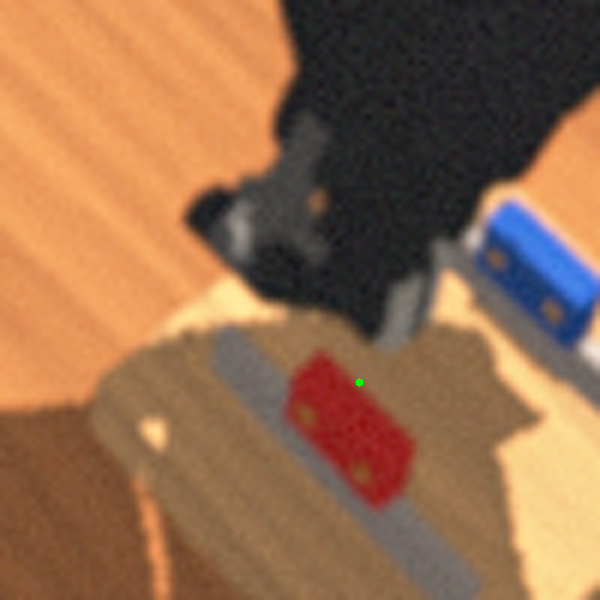

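Run:
```python
from h import *
print(two((398.5,417.5),(484.5,312.3)), proj("side",[.4491,-.2905,.064]),proj("side",[.4491,-.2905,.044]))
print(ctrl.tcp_to_grasp)
```

```text
[ 0.44846662 -0.28993085  0.06261369] [400.14767041 416.97687093] [398.64888258 423.55168482]
0.0187
```

Request:
{"method": "apply_moves", "body": {
  "targets": [
    {"fingers": 1, "dx": 0, "dy": 0, "dz": -0.02, "spin": 0},
    {"fingers": 1, "dx": 0, "dy": 0, "dz": -0.015, "spin": 0},
    {"fingers": 1, "dx": 0, "dy": 0, "dz": 0, "spin": 0},
    {"fingers": 1, "dx": 0, "dy": 0, "dz": -0.002, "spin": 0},
    {"fingers": 1, "dx": 0, "dy": 0, "dz": -0.002, "spin": 0},
    {"fingers": 1, "dx": 0, "dy": 0, "dz": 0, "spin": 0}
  ]
}}

```text
time: 4.53
eef_pos: [0.4475, -0.2906, 0.0371]
ee_rot: [[0.035, 0.999, 0.0], [0.999, -0.035, -0.0], [-0.0, 0.0, -1.0]]
ft_force: [-0.2, -1.0, -0.6]
width: -0.0
grasp_force: 0.0
```

Request:
{"method": "apply_moves", "body": {
  "targets": [
    {"fingers": 1, "dx": 0, "dy": 0, "dz": -0.002, "spin": 0},
    {"fingers": 1, "dx": 0, "dy": 0, "dz": -0.002, "spin": 0},
    {"fingers": 1, "dx": 0, "dy": 0, "dz": -0.002, "spin": 0},
    {"fingers": 1, "dx": 0, "dy": 0, "dz": 0, "spin": 0}
  ]
}}

```text
time: 4.87
eef_pos: [0.4473, -0.2905, 0.0308]
ee_rot: [[0.035, 0.999, 0.0], [0.999, -0.035, -0.0], [-0.0, 0.0, -1.0]]
ft_force: [-0.0, -0.7, 0.4]
width: 0.0002
grasp_force: 0.0
```

Request:
{"method": "apply_moves", "body": {
  "targets": [
    {"fingers": 1, "dx": 0, "dy": 0, "dz": -0.002, "spin": 0},
    {"fingers": 1, "dx": 0, "dy": 0, "dz": -0.002, "spin": 0},
    {"fingers": 1, "dx": 0, "dy": 0, "dz": 0, "spin": 0}
  ]
}}

```text
time: 5.12
eef_pos: [0.4501, -0.2911, 0.0303]
ee_rot: [[0.036, 0.999, 0.006], [0.999, -0.036, -0.002], [-0.002, 0.006, -1.0]]
ft_force: [0.6, 10.9, 38.1]
width: 0.0001
grasp_force: 19.0
```

Run:
```python
from h import *
s=ctrl.grab_frame("side")
print(ctrl.get_state()["ft_force"],red("side",s),red("top"))
p=ctrl.get_state()["eef_pos"]
c=cv2.resize(s[370:450,350:450],(800,640),interpolation=cv2.INTER_CUBIC)[:600]
cv2.imwrite("pics/g5.png",c)
```

```text
[ 0.35493047 10.71127655 37.91698395] [(array([405.3, 426.8]), (402, 422, 8, 11), 36.5), (array([396. , 422.5]), (392, 420, 8, 8), 16.0)] [(array([477.5, 311. ]), (475, 309, 6, 5), 14.0)]
```

View pics/g5.png

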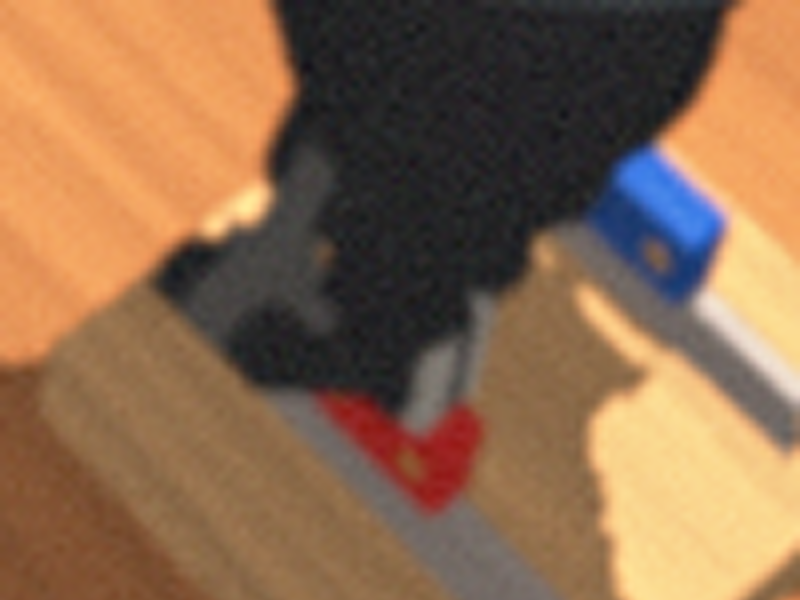

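The closed tips sit on the top of the red grip (full-frame about (401,420)), and the contact came at a reported z of 0.031. That puts the reported TCP about 20–33 mm past the visible fingertips. I'll open the fingers, go lower in a guarded move and grip again.

Request:
{"method": "apply_moves", "body": {
  "targets": [
    {"fingers": 1, "dx": 0, "dy": 0, "dz": 0.015, "spin": 0},
    {"fingers": -0.3, "dx": 0.001, "dy": 0, "dz": 0.01, "spin": 0},
    {"fingers": -0.3, "dx": 0, "dy": 0, "dz": 0, "spin": 0},
    {"fingers": -0.3, "dx": 0, "dy": 0, "dz": 0, "spin": 0},
    {"fingers": -0.3, "dx": 0, "dy": 0, "dz": 0, "spin": 0},
    {"fingers": -0.3, "dx": 0, "dy": 0, "dz": -0.015, "spin": 0},
    {"fingers": -0.3, "dx": 0, "dy": 0, "dz": -0.01, "spin": 0},
    {"fingers": -0.3, "dx": 0, "dy": 0, "dz": 0, "spin": 0}
  ]
}}

```text
time: 5.88
eef_pos: [0.4469, -0.2895, 0.0244]
ee_rot: [[0.035, 0.999, -0.003], [0.999, -0.035, 0.003], [0.003, -0.004, -1.0]]
ft_force: [-0.8, 0.2, -0.8]
width: 0.0556
grasp_force: 0.0
```

Request:
{"method": "apply_moves", "body": {
  "targets": [
    {"fingers": -0.3, "dx": 0, "dy": 0, "dz": -0.004, "spin": 0},
    {"fingers": -0.3, "dx": 0, "dy": 0, "dz": -0.004, "spin": 0},
    {"fingers": -0.3, "dx": 0, "dy": 0, "dz": -0.004, "spin": 0},
    {"fingers": -0.3, "dx": 0, "dy": 0, "dz": -0.003, "spin": 0},
    {"fingers": -0.3, "dx": 0, "dy": 0, "dz": 0, "spin": 0}
  ]
}}

```text
time: 6.3
eef_pos: [0.4481, -0.2903, 0.0114]
ee_rot: [[0.035, 0.999, -0.001], [0.999, -0.035, 0.0], [0.0, -0.001, -1.0]]
ft_force: [0.2, 0.7, -1.1]
width: 0.0554
grasp_force: 0.0
```

Request:
{"method": "apply_moves", "body": {
  "targets": [
    {"fingers": 1, "dx": 0, "dy": 0, "dz": 0, "spin": 0},
    {"fingers": 1, "dx": 0, "dy": 0, "dz": 0, "spin": 0},
    {"fingers": 1, "dx": 0, "dy": 0, "dz": 0, "spin": 0},
    {"fingers": 1, "dx": 0, "dy": 0, "dz": 0, "spin": 0},
    {"fingers": 1, "dx": 0, "dy": 0, "dz": 0, "spin": 0}
  ]
}}

```text
time: 6.72
eef_pos: [0.4484, -0.2906, 0.0123]
ee_rot: [[0.035, 0.999, 0.0], [0.999, -0.035, -0.0], [-0.0, 0.0, -1.0]]
ft_force: [-1.1, 1.0, 5.3]
width: 0.0107
grasp_force: 59.4
```

Request:
{"method": "apply_moves", "body": {
  "targets": [
    {"fingers": -0.3, "dx": 0, "dy": 0, "dz": 0, "spin": 0},
    {"fingers": -0.3, "dx": 0, "dy": 0, "dz": 0, "spin": 0},
    {"fingers": -0.3, "dx": 0, "dy": 0, "dz": -0.003, "spin": 0},
    {"fingers": -0.3, "dx": 0, "dy": 0, "dz": -0.003, "spin": 0},
    {"fingers": -0.3, "dx": 0, "dy": 0, "dz": -0.003, "spin": 0},
    {"fingers": -0.3, "dx": 0, "dy": 0, "dz": 0, "spin": 0},
    {"fingers": -0.3, "dx": 0, "dy": 0, "dz": 0, "spin": 0}
  ]
}}

```text
time: 7.3
eef_pos: [0.4481, -0.2904, 0.0025]
ee_rot: [[0.035, 0.999, -0.001], [0.999, -0.035, 0.0], [0.0, -0.001, -1.0]]
ft_force: [-0.1, -0.3, 0.4]
width: 0.0555
grasp_force: 0.0
```

Request:
{"method": "apply_moves", "body": {
  "targets": [
    {"fingers": 1, "dx": 0, "dy": 0, "dz": 0, "spin": 0},
    {"fingers": 1, "dx": 0, "dy": 0, "dz": 0, "spin": 0},
    {"fingers": 1, "dx": 0, "dy": 0, "dz": 0, "spin": 0},
    {"fingers": 1, "dx": 0, "dy": 0, "dz": 0, "spin": 0},
    {"fingers": 1, "dx": 0, "dy": 0, "dz": 0, "spin": 0}
  ]
}}

```text
time: 7.72
eef_pos: [0.4484, -0.2906, 0.0032]
ee_rot: [[0.035, 0.999, 0.0], [0.999, -0.035, -0.0], [-0.0, 0.0, -1.0]]
ft_force: [-0.2, 0.9, 3.2]
width: 0.0108
grasp_force: 59.0
```

Request:
{"method": "apply_moves", "body": {
  "targets": [
    {"fingers": 1, "dx": 0, "dy": 0, "dz": 0.008, "spin": 0},
    {"fingers": 1, "dx": 0, "dy": 0, "dz": 0.018, "spin": 0},
    {"fingers": 1, "dx": 0, "dy": 0, "dz": 0.025, "spin": 0},
    {"fingers": 1, "dx": 0, "dy": 0, "dz": 0.025, "spin": 0},
    {"fingers": 1, "dx": 0, "dy": 0, "dz": 0.018, "spin": 0},
    {"fingers": 1, "dx": 0, "dy": 0, "dz": 0.006, "spin": 0},
    {"fingers": 1, "dx": 0, "dy": 0, "dz": 0, "spin": 0}
  ]
}}

```text
time: 8.3
eef_pos: [0.4489, -0.2909, 0.1044]
ee_rot: [[0.035, 0.999, 0.002], [0.999, -0.035, -0.002], [-0.002, 0.002, -1.0]]
ft_force: [-0.2, -0.7, -1.8]
width: 0.0113
grasp_force: 58.5
```

Run:
```python
from h import *
st=ctrl.get_state(); print(st["eef_pos"],st["ft_force"],st["width"],st["grasp_force"])
print(red("side"),red("top"), proj("side",st["eef_pos"]+[0,0,.033]))
```

```text
[ 0.44886228 -0.29090621  0.10436769] [-0.21811186 -0.66419279 -1.78689903] 0.011270998419651273 58.49461913108826
[(array([414.1, 389.7]), (411, 382, 7, 16), 52.0), (array([596.3, 328.3]), (592, 322, 10, 14), 13.0)] [] [406.24599628 390.9755909 ]
```

Request:
{"method": "apply_moves", "body": {
  "targets": [
    {"fingers": 1, "dx": 0.004, "dy": 0.018, "dz": 0, "spin": 0.6},
    {"fingers": 1, "dx": 0.0075, "dy": 0.0335, "dz": 0, "spin": 1.1},
    {"fingers": 1, "dx": 0.0075, "dy": 0.0335, "dz": 0, "spin": 1.1},
    {"fingers": 1, "dx": 0.0075, "dy": 0.0335, "dz": 0, "spin": 1.1},
    {"fingers": 1, "dx": 0.0075, "dy": 0.0335, "dz": 0, "spin": 1.1},
    {"fingers": 1, "dx": 0.0075, "dy": 0.0335, "dz": 0, "spin": 1.1},
    {"fingers": 1, "dx": 0.0075, "dy": 0.0335, "dz": 0, "spin": 1.1},
    {"fingers": 1, "dx": 0.0075, "dy": 0.0335, "dz": 0, "spin": 1.1}
  ]
}}

```text
time: 9.07
eef_pos: [0.504, -0.0362, 0.1014]
ee_rot: [[-0.11, 0.994, -0.002], [0.994, 0.11, 0.0], [0.001, -0.002, -1.0]]
ft_force: [1.3, -1.2, -1.1]
width: 0.0107
grasp_force: 58.5
```

Request:
{"method": "apply_moves", "body": {
  "targets": [
    {"fingers": 1, "dx": 0.0075, "dy": 0.0335, "dz": 0, "spin": 1.1},
    {"fingers": 1, "dx": 0.0075, "dy": 0.0335, "dz": 0, "spin": 1.1},
    {"fingers": 1, "dx": 0.0075, "dy": 0.0335, "dz": 0, "spin": 1.1},
    {"fingers": 1, "dx": 0.0075, "dy": 0.0335, "dz": 0, "spin": 1.1},
    {"fingers": 1, "dx": 0.0075, "dy": 0.0335, "dz": 0, "spin": 1.1},
    {"fingers": 1, "dx": 0.007, "dy": 0.0305, "dz": 0, "spin": 1.1},
    {"fingers": 1, "dx": 0, "dy": 0, "dz": -0.01, "spin": 0},
    {"fingers": 1, "dx": 0, "dy": 0, "dz": -0.01, "spin": 0}
  ]
}}

```text
time: 9.73
eef_pos: [0.5487, 0.1612, 0.0811]
ee_rot: [[-0.225, 0.974, -0.001], [0.974, 0.225, -0.0], [0.0, -0.001, -1.0]]
ft_force: [0.2, -0.2, -1.7]
width: 0.0114
grasp_force: 58.7
```

Request:
{"method": "apply_moves", "body": {
  "targets": [
    {"fingers": 1, "dx": 0, "dy": 0, "dz": -0.01, "spin": 0},
    {"fingers": 1, "dx": 0, "dy": 0, "dz": 0, "spin": 0},
    {"fingers": 1, "dx": 0, "dy": 0, "dz": 0, "spin": 0},
    {"fingers": 1, "dx": 0, "dy": 0, "dz": 0, "spin": 0}
  ]
}}

```text
time: 10.07
eef_pos: [0.5494, 0.1592, 0.0729]
ee_rot: [[-0.222, 0.975, -0.0], [0.975, 0.222, -0.0], [-0.0, -0.0, -1.0]]
ft_force: [-0.6, -0.6, -0.5]
width: 0.0113
grasp_force: 58.6
```

Run:
```python
from h import *
st=ctrl.get_state(); p=st["eef_pos"]; R=st["ee_rot"]; print(p,np.degrees(np.arctan2(R[1,1],R[0,1])),st["ft_force"])
s=ctrl.grab_frame("side"); t=ctrl.grab_frame("top")
cv2.imwrite("pics/j.png",np.hstack([cv2.resize(s[195:315,190:310],(400,400),interpolation=cv2.INTER_CUBIC),cv2.resize(t[230:330,235:335],(400,400),interpolation=cv2.INTER_CUBIC)]))
```

```text
[0.54937396 0.1591793  0.07288938] 12.808435668624258 [-0.64406858 -0.61424951 -0.5124026 ]
```

View pics/j.png

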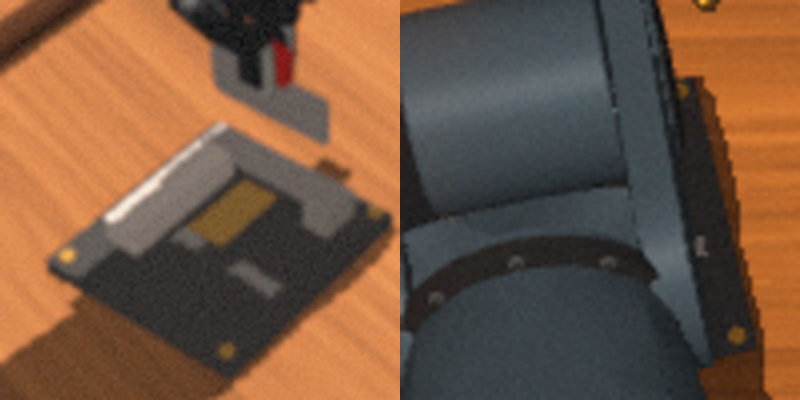

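Run:
```python
from h import *
a=np.radians(13.1);R=np.array([[np.cos(a),-np.sin(a)],[np.sin(a),np.cos(a)]])
def J(x,y,z): return np.r_[[.5007,.1495]+R@[x/1e3,y/1e3],z/1e3]
c=lambda u,v:np.array([190+u/3.333,195+v/3.333])
for j,uv in (((80,-75,12),(393,215)),((-80,-75,12),(230,370)),((-80,75,12),(50,262)),((46.5,-36,32),(310,195)),((-45,30,32),(120,232)),((-45,55,32),(103,218)),((65.5,55,32),(222,122))):
    print(j,np.round(proj("side",J(*j))-c(*uv),1))
p=ctrl.get_state()["eef_pos"]
zb=.0757
for y,z,uv in((-45,4,(328,143)),(45,4,(215,90)),(-45,34,(328,98))):
    b=p+np.r_[R@[0,y/1e3],0]; b[2]=zb+z/1e3; print(y,z,np.round(proj("side",b)-c(*uv),1))
# px per mm along jig x,y,z
o=J(50,0,80)
for d in ((70,0,80),(50,20,80),(50,0,100)): print(np.round((proj("side",J(*d))-proj("side",o))/20,3))
o=J(50,0,0)[:2]; print("slot",o, "tcp in jig",R.T@(p[:2]-o)*1e3)
```

```text
(80, -75, 12) [ 1.7 -1. ]
(-80, -75, 12) [ 0.8 -0.6]
(-80, 75, 12) [-0.4 -1.5]
(46.5, -36, 32) [ 1.9 -0.6]
(-45, 30, 32) [5.3 0.1]
(-45, 55, 32) [ 1.5 -0.8]
(65.5, 55, 32) [ 1.3 -0.7]
-45 4 [ 0.6 -0.8]
45 4 [ 0.8 -2.1]
-45 34 [0.  1.4]
[ 0.311 -0.255]
[-0.371 -0.189]
[-0.029 -0.371]
slot [0.5493988  0.16083257] tcp in jig [-0.07156849 -1.3122279 ]
```

The side crop shows the blade upright above the slot, with its bottom corners at full-frame (288,238) and (254,222). The jig's fence and lip are clear below it. I'll make a small correction and then a guarded descent.

Request:
{"method": "apply_moves", "body": {
  "targets": [
    {"fingers": 1, "dx": -0.001, "dy": 0.001, "dz": -0.012, "spin": 0.3},
    {"fingers": 1, "dx": 0, "dy": 0, "dz": -0.015, "spin": 0},
    {"fingers": 1, "dx": 0, "dy": 0, "dz": -0.012, "spin": 0},
    {"fingers": 1, "dx": 0, "dy": 0, "dz": 0, "spin": 0},
    {"fingers": 1, "dx": 0, "dy": 0, "dz": -0.004, "spin": 0},
    {"fingers": 1, "dx": 0, "dy": 0, "dz": -0.003, "spin": 0},
    {"fingers": 1, "dx": 0, "dy": 0, "dz": -0.002, "spin": 0},
    {"fingers": 1, "dx": 0, "dy": 0, "dz": 0, "spin": 0}
  ]
}}

```text
time: 10.83
eef_pos: [0.5483, 0.161, 0.0248]
ee_rot: [[-0.228, 0.974, 0.0], [0.974, 0.228, 0.0], [0.0, 0.0, -1.0]]
ft_force: [0.2, -0.2, -0.7]
width: 0.0111
grasp_force: 58.6
```

Request:
{"method": "apply_moves", "body": {
  "targets": [
    {"fingers": 1, "dx": 0, "dy": 0, "dz": -0.004, "spin": 0},
    {"fingers": 1, "dx": 0, "dy": 0, "dz": -0.003, "spin": 0},
    {"fingers": 1, "dx": 0, "dy": 0, "dz": -0.003, "spin": 0},
    {"fingers": 1, "dx": 0, "dy": 0, "dz": -0.003, "spin": 0},
    {"fingers": 1, "dx": 0, "dy": 0, "dz": 0, "spin": 0}
  ]
}}

```text
time: 11.25
eef_pos: [0.5479, 0.1609, 0.0112]
ee_rot: [[-0.228, 0.974, -0.001], [0.974, 0.228, -0.0], [0.0, -0.001, -1.0]]
ft_force: [-0.3, -0.1, -0.6]
width: 0.0113
grasp_force: 58.6
```

Request:
{"method": "apply_moves", "body": {
  "targets": [
    {"fingers": 1, "dx": 0, "dy": 0, "dz": -0.002, "spin": 0},
    {"fingers": 1, "dx": 0, "dy": 0, "dz": -0.001, "spin": 0},
    {"fingers": 1, "dx": 0, "dy": 0, "dz": -0.001, "spin": 0},
    {"fingers": 1, "dx": 0, "dy": 0, "dz": 0, "spin": 0}
  ]
}}

```text
time: 11.58
eef_pos: [0.5486, 0.1611, 0.0091]
ee_rot: [[-0.228, 0.974, 0.0], [0.974, 0.228, 0.0], [-0.0, 0.0, -1.0]]
ft_force: [-5.0, -0.6, 13.4]
width: 0.0111
grasp_force: 60.9
```

The blade is seated: contact came at a reported z of 0.0091, against 0.0092 predicted. I'll release it and go to the guide.

Request:
{"method": "apply_moves", "body": {
  "targets": [
    {"fingers": 0.2, "dx": 0, "dy": 0, "dz": 0, "spin": 0},
    {"fingers": -0.3, "dx": 0, "dy": 0, "dz": 0, "spin": 0},
    {"fingers": -0.3, "dx": 0, "dy": 0, "dz": 0, "spin": 0},
    {"fingers": -0.3, "dx": 0, "dy": 0, "dz": 0, "spin": 0},
    {"fingers": -0.3, "dx": 0, "dy": 0, "dz": 0.02, "spin": 0},
    {"fingers": -0.3, "dx": 0, "dy": 0, "dz": 0.035, "spin": 0},
    {"fingers": -0.6, "dx": 0, "dy": 0, "dz": 0.035, "spin": 0},
    {"fingers": -0.6, "dx": 0, "dy": 0, "dz": 0.01, "spin": 0}
  ]
}}

```text
time: 12.25
eef_pos: [0.5504, 0.1615, 0.1126]
ee_rot: [[-0.228, 0.974, 0.006], [0.974, 0.228, 0.001], [-0.0, 0.006, -1.0]]
ft_force: [0.4, 0.5, 0.4]
width: 0.0684
grasp_force: 0.0
```

Request:
{"method": "apply_moves", "body": {
  "targets": [
    {"fingers": -0.6, "dx": 0.007, "dy": -0.0258, "dz": 0, "spin": 6.8},
    {"fingers": -0.6, "dx": 0.007, "dy": -0.0258, "dz": 0, "spin": 6.8},
    {"fingers": -0.6, "dx": 0.007, "dy": -0.0258, "dz": 0, "spin": 6.8},
    {"fingers": -0.6, "dx": 0.007, "dy": -0.0258, "dz": 0, "spin": 6.8},
    {"fingers": -0.6, "dx": 0.007, "dy": -0.0258, "dz": 0, "spin": 6.8},
    {"fingers": -0.6, "dx": 0.007, "dy": -0.0258, "dz": 0, "spin": 6.8},
    {"fingers": -0.6, "dx": 0.007, "dy": -0.0258, "dz": 0, "spin": 6.8},
    {"fingers": -0.6, "dx": 0.007, "dy": -0.0258, "dz": 0, "spin": 6.8}
  ]
}}

```text
time: 12.92
eef_pos: [0.6044, -0.0467, 0.1074]
ee_rot: [[-0.927, 0.376, -0.0], [0.376, 0.927, 0.0], [0.0, -0.0, -1.0]]
ft_force: [0.3, 1.3, 0.7]
width: 0.0683
grasp_force: 0.0
```

Request:
{"method": "apply_moves", "body": {
  "targets": [
    {"fingers": -0.6, "dx": 0, "dy": 0, "dz": 0, "spin": 0},
    {"fingers": -0.6, "dx": 0, "dy": 0, "dz": 0, "spin": 0},
    {"fingers": -0.6, "dx": 0, "dy": 0, "dz": 0, "spin": 0}
  ]
}}

```text
time: 13.17
eef_pos: [0.6039, -0.0449, 0.1075]
ee_rot: [[-0.924, 0.383, -0.001], [0.383, 0.924, 0.0], [0.001, 0.0, -1.0]]
ft_force: [-0.2, 0.3, -0.8]
width: 0.0684
grasp_force: 0.0
```

Run:
```python
from h import *
st=ctrl.get_state(); p=st["eef_pos"]; R=st["ee_rot"]; print(p,np.degrees(np.arctan2(R[1,1],R[0,1])),st["width"])
s=ctrl.grab_frame("side"); t=ctrl.grab_frame("top")
cv2.imwrite("pics/k.png",np.hstack([cv2.resize(s[190:340,230:430],(400,300),interpolation=cv2.INTER_CUBIC),cv2.resize(t[220:340,230:390],(400,300),interpolation=cv2.INTER_CUBIC)]))
print(red("side",s),red("top",t))
```

```text
[ 0.60394955 -0.04490701  0.10745731] 67.45015571482682 0.06839024213483288
[(array([270.4, 235.7]), (264, 229, 14, 14), 79.5)] [(array([277.9, 266.9]), (271, 263, 15, 8), 59.0)]
```

View pics/k.png

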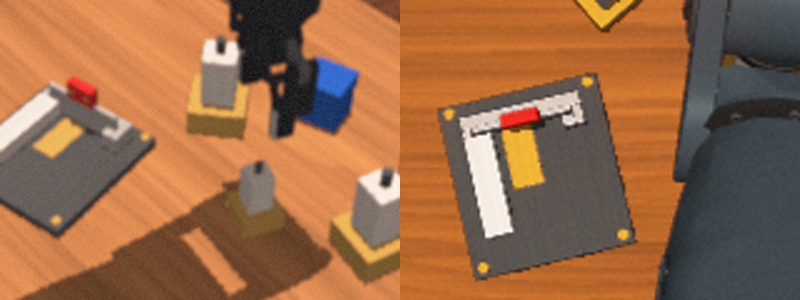

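The blade stands in the jig slot, with the red grip at (278,267) in the top view and (270,236) in the side view. The hand is above the smallest guide (side crop (257,190)), which was not disturbed.

Request:
{"method": "apply_moves", "body": {
  "targets": [
    {"fingers": -0.6, "dx": 0.001, "dy": 0, "dz": -0.02, "spin": 0},
    {"fingers": -0.6, "dx": 0, "dy": 0, "dz": -0.03, "spin": 0},
    {"fingers": -0.6, "dx": 0, "dy": 0, "dz": -0.02, "spin": 0},
    {"fingers": -0.6, "dx": 0, "dy": 0, "dz": -0.015, "spin": 0},
    {"fingers": -0.6, "dx": 0, "dy": 0, "dz": -0.012, "spin": 0},
    {"fingers": -0.6, "dx": 0, "dy": 0, "dz": -0.006, "spin": 0},
    {"fingers": -0.6, "dx": 0, "dy": 0, "dz": -0.003, "spin": 0},
    {"fingers": -0.6, "dx": 0, "dy": 0, "dz": 0, "spin": 0}
  ]
}}

```text
time: 13.93
eef_pos: [0.6054, -0.0451, 0.0019]
ee_rot: [[-0.924, 0.381, -0.0], [0.381, 0.924, -0.0], [0.0, -0.0, -1.0]]
ft_force: [-0.1, -0.1, 0.2]
width: 0.0684
grasp_force: 0.0
```

Request:
{"method": "apply_moves", "body": {
  "targets": [
    {"fingers": 1, "dx": 0, "dy": 0, "dz": 0, "spin": 0},
    {"fingers": 1, "dx": 0, "dy": 0, "dz": 0, "spin": 0},
    {"fingers": 1, "dx": 0, "dy": 0, "dz": 0, "spin": 0},
    {"fingers": 1, "dx": 0, "dy": 0, "dz": 0, "spin": 0},
    {"fingers": 1, "dx": 0, "dy": 0, "dz": 0, "spin": 0}
  ]
}}

```text
time: 14.35
eef_pos: [0.6059, -0.0455, 0.0027]
ee_rot: [[-0.924, 0.381, 0.002], [0.381, 0.924, -0.0], [-0.002, 0.0, -1.0]]
ft_force: [-1.5, 0.6, 7.0]
width: 0.0255
grasp_force: 59.8
```

Run:
```python
from h import *
st=ctrl.get_state(); print(st["ft_force"],st["wrist_torque"])
```

```text
[-1.47629311  0.62077716  6.96561898] [0.00128978 0.10678209 0.02948307]
```

Request:
{"method": "apply_moves", "body": {
  "targets": [
    {"fingers": 1, "dx": 0, "dy": 0, "dz": 0.008, "spin": 0},
    {"fingers": 1, "dx": 0, "dy": 0, "dz": 0.02, "spin": 0},
    {"fingers": 1, "dx": 0, "dy": 0, "dz": 0.025, "spin": 6},
    {"fingers": 1, "dx": 0, "dy": 0, "dz": 0.02, "spin": 6},
    {"fingers": 1, "dx": 0, "dy": 0, "dz": 0.012, "spin": 6},
    {"fingers": 1, "dx": -0.01, "dy": 0.022, "dz": 0, "spin": 6},
    {"fingers": 1, "dx": -0.01, "dy": 0.022, "dz": 0, "spin": 6},
    {"fingers": 1, "dx": -0.01, "dy": 0.022, "dz": 0, "spin": 5.5}
  ]
}}

```text
time: 15.02
eef_pos: [0.5745, 0.0212, 0.0872]
ee_rot: [[-0.973, -0.231, -0.0], [-0.231, 0.973, 0.0], [0.0, 0.0, -1.0]]
ft_force: [0.9, -0.9, -3.9]
width: 0.0252
grasp_force: 59.3
```

Request:
{"method": "apply_moves", "body": {
  "targets": [
    {"fingers": 1, "dx": -0.01, "dy": 0.022, "dz": 0, "spin": 0},
    {"fingers": 1, "dx": -0.01, "dy": 0.022, "dz": 0, "spin": 0},
    {"fingers": 1, "dx": -0.01, "dy": 0.022, "dz": 0, "spin": 0},
    {"fingers": 1, "dx": -0.01, "dy": 0.022, "dz": 0, "spin": 0},
    {"fingers": 1, "dx": -0.01, "dy": 0.022, "dz": 0, "spin": 0},
    {"fingers": 1, "dx": -0.008, "dy": 0.02, "dz": 0, "spin": 0},
    {"fingers": 1, "dx": 0, "dy": 0, "dz": 0, "spin": 0},
    {"fingers": 1, "dx": 0, "dy": 0, "dz": 0, "spin": 0}
  ]
}}

```text
time: 15.68
eef_pos: [0.5168, 0.1512, 0.0871]
ee_rot: [[-0.974, -0.228, -0.0], [-0.228, 0.974, -0.0], [0.0, -0.0, -1.0]]
ft_force: [0.2, 0.2, -3.1]
width: 0.0251
grasp_force: 59.6
```

Run:
```python
from h import *
st=ctrl.get_state(); p=st["eef_pos"]; R=st["ee_rot"]; print(p,np.degrees(np.arctan2(R[1,1],R[0,1])),st["width"],st["ft_force"],st["wrist_torque"])
```

```text
[0.5168171  0.15118308 0.08705595] 103.18479592110896 0.02508276942902049 [ 0.24846555  0.24880621 -3.09035121] [-0.0506128  -0.02323255 -0.02270273]
```

Request:
{"method": "apply_moves", "body": {
  "targets": [
    {"fingers": 1, "dx": 0, "dy": 0, "dz": -0.02, "spin": 0},
    {"fingers": 1, "dx": 0, "dy": 0, "dz": -0.022, "spin": 0},
    {"fingers": 1, "dx": 0, "dy": 0, "dz": -0.015, "spin": 0},
    {"fingers": 1, "dx": 0, "dy": 0, "dz": -0.008, "spin": 0},
    {"fingers": 1, "dx": 0, "dy": 0, "dz": -0.004, "spin": 0},
    {"fingers": 1, "dx": 0, "dy": 0, "dz": -0.002, "spin": 0},
    {"fingers": 1, "dx": 0, "dy": 0, "dz": 0, "spin": 0},
    {"fingers": 1, "dx": 0, "dy": 0, "dz": 0, "spin": 0}
  ]
}}

```text
time: 16.35
eef_pos: [0.5179, 0.1505, 0.0166]
ee_rot: [[-0.974, -0.226, 0.001], [-0.226, 0.974, 0.0], [-0.001, -0.0, -1.0]]
ft_force: [0.3, -0.2, -2.1]
width: 0.0252
grasp_force: 59.5
```

Request:
{"method": "apply_moves", "body": {
  "targets": [
    {"fingers": 1, "dx": 0, "dy": 0, "dz": -0.001, "spin": 0},
    {"fingers": 1, "dx": 0, "dy": 0, "dz": -0.001, "spin": 0},
    {"fingers": 1, "dx": 0, "dy": 0, "dz": -0.001, "spin": 0},
    {"fingers": 1, "dx": 0, "dy": 0, "dz": 0, "spin": 0},
    {"fingers": 1, "dx": 0, "dy": 0, "dz": 0, "spin": 0}
  ]
}}

```text
time: 16.77
eef_pos: [0.5181, 0.1507, 0.0147]
ee_rot: [[-0.974, -0.226, 0.002], [-0.226, 0.974, 0.0], [-0.002, -0.0, -1.0]]
ft_force: [-5.1, -2.1, 16.6]
width: 0.0251
grasp_force: 62.0
```

Request:
{"method": "apply_moves", "body": {
  "targets": [
    {"fingers": 1, "dx": 0.002, "dy": 0.0005, "dz": 0.0005, "spin": 0},
    {"fingers": 1, "dx": 0.003, "dy": 0.0007, "dz": 0, "spin": 0},
    {"fingers": 1, "dx": 0.002, "dy": 0.0005, "dz": 0, "spin": 0},
    {"fingers": 1, "dx": 0.001, "dy": 0.0002, "dz": 0, "spin": 0},
    {"fingers": 1, "dx": 0, "dy": 0, "dz": 0, "spin": 0},
    {"fingers": 1, "dx": 0, "dy": 0, "dz": 0, "spin": 0}
  ]
}}

```text
time: 17.27
eef_pos: [0.5263, 0.1528, 0.0147]
ee_rot: [[-0.974, -0.226, 0.002], [-0.226, 0.974, 0.0], [-0.002, -0.0, -1.0]]
ft_force: [-2.2, -0.5, 7.6]
width: 0.0253
grasp_force: 61.1
```

Request:
{"method": "apply_moves", "body": {
  "targets": [
    {"fingers": 1, "dx": -0.0005, "dy": 0.002, "dz": 0, "spin": 0},
    {"fingers": 1, "dx": -0.0007, "dy": 0.003, "dz": 0, "spin": 0},
    {"fingers": 1, "dx": -0.0005, "dy": 0.002, "dz": 0, "spin": 0},
    {"fingers": 1, "dx": -0.0003, "dy": 0.001, "dz": 0, "spin": 0},
    {"fingers": 1, "dx": 0, "dy": 0, "dz": 0, "spin": 0},
    {"fingers": 1, "dx": 0, "dy": 0, "dz": 0, "spin": 0}
  ]
}}

```text
time: 17.77
eef_pos: [0.5246, 0.1608, 0.0147]
ee_rot: [[-0.974, -0.227, 0.003], [-0.227, 0.974, 0.001], [-0.003, -0.0, -1.0]]
ft_force: [-0.2, -0.9, 6.6]
width: 0.0253
grasp_force: 60.9
```

```bash
cat >> h.py <<'E'
def rep():
    a=np.radians(13.1);R=np.array([[np.cos(a),-np.sin(a)],[np.sin(a),np.cos(a)]])
    st=ctrl.get_state();p=st["eef_pos"];E=st["ee_rot"]
    print("t",st["time"],"to home (jig mm)",np.round(R.T@(p[:2]-[.5247,.1633])*1e3,2),"z",p[2].round(4),"F jig",np.round(R.T@st["ft_force"][:2],1),st["ft_force"][2].round(1),"T jig",np.round(np.r_[R.T@st["wrist_torque"][:2],st["wrist_torque"][2]],2),"psi",np.degrees(np.arctan2(E[1,1],E[0,1])).round(2),"tilt",E[:2,2].round(4),"w",st["width"].round(4),"g",st["grasp_force"].round(1))
E
python3 -c "from h import *; rep()"
```

```text
Traceback (most recent call last):
  File "h.py", line 27, in rep
    print("t",st["time"],"to home (jig mm)",np.round(R.T@(p[:2]-[.5247,.1633])*1e3,2),"z",p[2].round(4),"F jig",np.round(R.T@st["ft_force"][:2],1),st["ft_force"][2].round(1),"T jig",np.round(np.r_[R.T@st["wrist_torque"][:2],st["wrist_torque"][2]],2),"psi",np.degrees(np.arctan2(E[1,1],E[0,1])).round(2),"tilt",E[:2,2].round(4),"w",st["width"].round(4),"g",st["grasp_force"].round(1))
                                                                                                                                                                                                                                                                                                                                           ^^^^^^^^^^^^^^^^^
AttributeError: 'float' object has no attribute 'round'
```

Request:
{"method": "apply_moves", "body": {
  "targets": [
    {"fingers": 1, "dx": -0.0002, "dy": 0.001, "dz": 0, "spin": 0},
    {"fingers": 1, "dx": -0.0002, "dy": 0.001, "dz": 0, "spin": 0},
    {"fingers": 1, "dx": -0.0002, "dy": 0.001, "dz": 0, "spin": 0},
    {"fingers": 1, "dx": 0, "dy": 0, "dz": 0, "spin": 0},
    {"fingers": 1, "dx": 0, "dy": 0, "dz": 0, "spin": 0}
  ]
}}

```text
time: 18.18
eef_pos: [0.524, 0.1637, 0.0147]
ee_rot: [[-0.974, -0.227, 0.003], [-0.227, 0.974, 0.0], [-0.003, -0.0, -1.0]]
ft_force: [0.4, -1.6, 5.7]
width: 0.025
grasp_force: 61.0
```

```bash
sed -i 's/st\["width"\].round(4)/round(float(st["width"]),4)/; s/st\["grasp_force"\].round(1)/round(float(st["grasp_force"]),1)/' h.py; python3 -c "from h import *; rep()"
```

```text
t 18.1833 to home (jig mm) [-0.56  0.57] z 0.0147 F jig [ 0.1 -1.6] 5.7 T jig [-0.22  0.06 -0.02] psi 103.1 tilt [0.0031 0.0005] w 0.025 g 61.0
```

Still free. I'll push on in +y, then in +x.

Request:
{"method": "apply_moves", "body": {
  "targets": [
    {"fingers": 1, "dx": -0.0002, "dy": 0.001, "dz": 0, "spin": 0},
    {"fingers": 1, "dx": -0.0002, "dy": 0.001, "dz": 0, "spin": 0},
    {"fingers": 1, "dx": 0, "dy": 0, "dz": 0, "spin": 0},
    {"fingers": 1, "dx": 0, "dy": 0, "dz": 0, "spin": 0}
  ]
}}

```text
time: 18.52
eef_pos: [0.5238, 0.1646, 0.0148]
ee_rot: [[-0.974, -0.227, 0.003], [-0.227, 0.974, -0.001], [-0.003, -0.002, -1.0]]
ft_force: [2.1, -10.0, 8.1]
width: 0.025
grasp_force: 61.0
```

```bash
python3 -c "from h import *; rep()"
```

```text
t 18.5167 to home (jig mm) [-0.62  1.47] z 0.0148 F jig [ -0.2 -10.2] 8.1 T jig [-1.78  0.22 -0.08] psi 103.1 tilt [ 0.003 -0.001] w 0.025 g 61.0
```

Request:
{"method": "apply_moves", "body": {
  "targets": [
    {"fingers": 1, "dx": 0.001, "dy": 0.0002, "dz": 0, "spin": 0},
    {"fingers": 1, "dx": 0.001, "dy": 0.0002, "dz": 0, "spin": 0},
    {"fingers": 1, "dx": 0, "dy": 0, "dz": 0, "spin": 0},
    {"fingers": 1, "dx": 0, "dy": 0, "dz": 0, "spin": 0}
  ]
}}

```text
time: 18.85
eef_pos: [0.5249, 0.1648, 0.0147]
ee_rot: [[-0.974, -0.227, 0.001], [-0.227, 0.974, -0.001], [-0.001, -0.002, -1.0]]
ft_force: [-3.4, -10.9, 12.1]
width: 0.0252
grasp_force: 61.6
```

```bash
python3 -c "from h import *; rep()"
```

```text
t 18.85 to home (jig mm) [0.54 1.45] z 0.0147 F jig [-5.8 -9.8] 12.1 T jig [-1.7   0.99 -0.05] psi 103.1 tilt [ 0.0011 -0.0014] w 0.0252 g 61.6
```

Request:
{"method": "apply_moves", "body": {
  "targets": [
    {"fingers": 1, "dx": 0.001, "dy": 0.0002, "dz": 0, "spin": 0},
    {"fingers": 1, "dx": 0.001, "dy": 0.0002, "dz": 0, "spin": 0},
    {"fingers": 1, "dx": 0, "dy": 0, "dz": 0, "spin": 0},
    {"fingers": 1, "dx": 0, "dy": 0, "dz": 0, "spin": 0}
  ]
}}

```text
time: 19.18
eef_pos: [0.5255, 0.165, 0.0148]
ee_rot: [[-0.974, -0.227, -0.002], [-0.227, 0.974, -0.002], [0.002, -0.002, -1.0]]
ft_force: [-10.1, -12.8, 19.4]
width: 0.0252
grasp_force: 62.6
```

Run:
```python
from h import *
rep(); s=ctrl.grab_frame("side"); print(red("side",s)); cv2.imwrite("pics/z.png",s)
```

```text
t 19.1833 to home (jig mm) [1.16 1.44] z 0.0148 F jig [-12.8 -10.2] 19.4 T jig [-1.74  2.2  -0.15] psi 103.1 tilt [-0.002  -0.0021] w 0.0252 g 62.6
[(array([275.5, 238. ]), (274, 234, 4, 9), 13.5)]
```

Request:
{"method": "apply_moves", "body": {
  "targets": [
    {"fingers": 1, "dx": 0.001, "dy": 0.0002, "dz": 0, "spin": 0},
    {"fingers": 1, "dx": 0.001, "dy": 0.0002, "dz": 0, "spin": 0},
    {"fingers": 1, "dx": -0.0002, "dy": 0.001, "dz": 0, "spin": 0},
    {"fingers": 1, "dx": 0, "dy": 0, "dz": 0, "spin": 0},
    {"fingers": 1, "dx": 0, "dy": 0, "dz": 0, "spin": 0}
  ]
}}

```text
time: 19.65
eef_pos: [0.526, 0.1654, 0.0148]
ee_rot: [[-0.974, -0.227, -0.005], [-0.227, 0.974, -0.004], [0.006, -0.002, -1.0]]
ft_force: [-17.1, -20.9, 28.1]
width: 0.025
grasp_force: 63.1
```

```bash
python3 -c "from h import *; rep()"
```

```text
t 19.65 to home (jig mm) [1.71 1.71] z 0.0148 F jig [-21.4 -16.5] 28.1 T jig [-2.72  3.61 -0.25] psi 103.1 tilt [-0.0052 -0.0037] w 0.025 g 63.1
```

Request:
{"method": "apply_moves", "body": {
  "targets": [
    {"fingers": 1, "dx": -0.0007, "dy": -0.0002, "dz": 0, "spin": -0.3},
    {"fingers": 1, "dx": 0, "dy": 0, "dz": 0, "spin": 0},
    {"fingers": 1, "dx": 0, "dy": 0, "dz": 0, "spin": 0}
  ]
}}

```text
time: 19.9
eef_pos: [0.526, 0.1653, 0.0148]
ee_rot: [[-0.975, -0.222, -0.004], [-0.222, 0.975, -0.003], [0.004, -0.003, -1.0]]
ft_force: [-13.4, -18.8, 22.9]
width: 0.0251
grasp_force: 62.5
```

```bash
python3 -c "from h import *; rep()"
```

```text
t 19.9 to home (jig mm) [1.72 1.69] z 0.0148 F jig [-17.3 -15.3] 22.9 T jig [-2.5   2.98  0.11] psi 102.83 tilt [-0.0035 -0.0034] w 0.0251 g 62.5
```

Request:
{"method": "apply_moves", "body": {
  "targets": [
    {"fingers": 1, "dx": 0, "dy": 0, "dz": 0, "spin": 0.1},
    {"fingers": 1, "dx": 0, "dy": 0, "dz": 0, "spin": 0},
    {"fingers": 1, "dx": 0, "dy": 0, "dz": 0, "spin": 0},
    {"fingers": 1, "dx": 0, "dy": 0, "dz": 0, "spin": 0},
    {"fingers": 1, "dx": 0, "dy": 0, "dz": 0, "spin": 0},
    {"fingers": 1, "dx": 0, "dy": 0, "dz": 0, "spin": 0}
  ]
}}

```text
time: 20.4
eef_pos: [0.526, 0.1653, 0.0148]
ee_rot: [[-0.975, -0.224, -0.004], [-0.224, 0.975, -0.003], [0.004, -0.002, -1.0]]
ft_force: [-12.9, -18.7, 24.4]
width: 0.0253
grasp_force: 62.5
```

Run:
```python
from h import *
rep()
t=ctrl.grab_frame("top"); H,S,V=cv2.split(cv2.cvtColor(t,cv2.COLOR_BGR2HSV)); m=((H>105)&(H<125)&(S>150)&(V>90)).astype(np.uint8)
print([cv2.boundingRect(c) for c in cv2.findContours(m,0,1)[0] if cv2.contourArea(c)>20])
```

```text
t 20.4 to home (jig mm) [1.69 1.7 ] z 0.0148 F jig [-16.8 -15.2] 24.4 T jig [-2.54  3.   -0.07] psi 102.92 tilt [-0.0036 -0.0034] w 0.0253 g 62.5
[(477, 278, 16, 6), (390, 152, 25, 27)]
```

```bash
python3 -c "
from bench import ctrl; print(ctrl.hand_in())"
```

```text
the job is handed in; nothing more can be done
None
```

I handed the job in at about 20 s: the red blade is down in the jig slot and released, and the smallest guide is still gripped and pressed into the corner, with about 17 N on the blade, 15 N on the side fence and 24 N down. My first closing on the red blade missed and a probe pressed its grip in the stand with about 38 N; I had no pictures left to view the final pose, so that rests on force and position readings.

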